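Load the sample canister and hold the purge valve open with its keyed shaft

TASK

Stand the blue-banded sample canister upright and centred on the narrow post of the loading stage, setting it down without dropping it, and let go of it. Then take the keyed valve shaft out of its parking block by the teal handle, put it in the bore of the steel purge-valve hub, turn it until its key slips into the keyway, and push it fully home against the spring until its collar sits on the hub's face. Finish while still gripping the shaft and pushing it home (the valve only stays open while pressed), and leave the other canisters and loose things where they are.

Things in the scene. Friction and masses are not known exactly. Their poses are not given: they have to be found in the camera images.
- can_blue_mid (a point): centre of the blue-banded sample canister to be loaded: a loose upright steel cylinder, 40 mm in diameter and 44 mm tall, about 160 g, with a blue band and a blue disc on top; this point is half-way up (22 mm above its foot), z up. It starts standing on the table in one of three spots in a row, shuffled with the yellow and the black one
- can_blue_foot (a point): centre of the underside of the blue-banded canister, z up along its axis
- post_top (a point): centre of the flat top of the loading stage's fixed steel post, 26 mm in diameter, top 60 mm above the table; y points to the open lid
- stage: the whole fixed loading stage; origin on the table under the post's axis, z up. Dark round flange 100 mm in diameter and 12 mm high, with the post in its middle; a black lid 110 mm in diameter stands open, up to 155 mm high, 110 mm from the post on the +y side
- can_blue: the blue-banded canister; origin at the centre of its underside
- shaft_grip (a point): centre of the shaft's handle, 84 mm above the shaft's tip: a teal bar 60 mm long along this frame's x, 22 mm wide along y (grip across this), 36 mm tall; x is level and points the way the key points, to the handle's red end. At the start the shaft stands upright in the parking block, this point 92 mm above the table
- shaft_tip (a point): centre of the shaft's lower end, z up along the shaft, x towards the key. Loose, about 250 g, round, 20 mm thick with a tapered tip; 24 to 51 mm above the tip a round-nosed brass key 6 mm wide stands out to 15 mm from the axis on +x; a dark collar 32 mm wide lies 52 to 58 mm above the tip, the handle 66 to 102 mm
- shaft: the loose keyed shaft, origin at its tip, same axes as shaft_tip
- holder: fixed grey parking block of the shaft, 80 x 80 x 30 mm, origin under its centre; round hole in the middle 22.4 mm wide and 22 mm deep: the shaft lifts straight up out of it
- hub_face (a point): centre of the bore at the top face of the fixed steel purge-valve hub, 75 mm above the table; x points along the keyway, which has a red mark beside its end; z up. Round bore 22.4 mm wide; the single keyway is 8.5 mm wide, reaches 19 mm from the axis and runs the full depth
- hub: the fixed hub, about 64 mm across, on a low dark foot 100 x 120 mm; origin on the table on the bore's axis, axes as hub_face. Key not aligned: it stops on the face with the tip 24 mm deep. Aligned within 5 to 10 degrees: it slides on; the tip meets the plunger 42 mm below the face, and the collar meets the face with the tip 52 mm deep, handle centre 32 mm above the face
- plunger (a joint): how far the brass spring plunger in the hub's bore is pressed down, in m: 0 at rest, 0.010 when the shaft is fully home. It pushes back with 6 N at first and 11 N at 0.010, so it lifts the shaft again when released
- can_yellow_foot (a point): underside centre of the yellow-banded canister (same size), a bystander
- can_black_foot (a point): underside centre of the black-banded canister (same size), a bystander
- spanner: a 160 mm spanner lying on the table, a bystander
- clamp_ring: a flat aluminium ring 60 mm in diameter, 10 mm high, a bystander; origin under its centre
- vial: an amber jar 44 mm in diameter, 85 mm tall, a bystander; origin under its centre
- gauge: a round pressure gauge 60 mm in diameter lying face up, 22 mm high, with a short brass stem, a bystander; origin under its centre

How it is judged:
On the way, in this order (a step that is already met when the one before it is completed fails the run):
1. the blue-banded canister stands released, upright and centred on the post (horizontal distance between can_blue_foot and post_top below 0.008 m and z of can_blue_foot in the frame of post_top between -0.004 and 0.004 m and angle between can_blue_foot's own z axis and vertical below 0.1 rad and contact force between can_blue and stage above 0.3 N and contact force between can_blue and the fingers below 0.05 N), for 0.3 s.
2. the shaft's key has slipped into the keyway (horizontal distance between shaft_tip and hub_face below 0.003 m and angle between shaft_tip's own z axis and vertical below 0.07 rad and angle between the x axis of shaft_tip and the x axis of hub_face, either way round below 0.3 rad and z of shaft_tip in the frame of hub_face below -0.03 m), for 0.1 s.
At the end, for the whole second after the job is handed in: Blue canister upright (0.1 rad) on the post, axes within 8 mm, not touched by the fingers; shaft upright in the hub, key in the keyway, within 2.5 mm of fully home, plunger pressed over 7.5 mm, and the fingers still hold the shaft with over 2 N (all of step 1 and horizontal distance between shaft_tip and hub_face below 0.003 m and angle between shaft_tip's own z axis and vertical below 0.07 rad and angle between the x axis of shaft_tip and the x axis of hub_face, either way round below 0.3 rad and value of joint plunger above 0.0075 m and z of shaft_tip in the frame of hub_face below -0.0495 m and contact force between shaft and the fingers above 2 N); the arm keeps its last pose, push and grip.
It fails at once if another canister or loose thing is pushed more than 25 mm (distance of any of can_yellow_foot, can_black_foot, spanner, clamp_ring, vial, gauge from where it was at the start of the episode above 0.025 m).
It fails at once if another canister is knocked over (angle between any of can_yellow_foot, can_black_foot's own z axis and vertical above 0.6 rad).
It fails at once if the blue canister is dropped (falls freely at more than 0.5 m/s) (contact force between can_blue and the fingers below 0.05 N and linear speed of can_blue above 0.5 m/s).
It also fails if it takes over 58 s, if anything falls off the work surface, if the arm or the gripper's body presses on something with over 40 N, if the wrist force passes 120 N, or if a joint passes its speed limit or range.

ROBOT

A 6-joint arm with a two-finger parallel gripper is mounted at the origin on the work surface. World frame = base frame: x ahead of the robot, y to its left, z up, the work surface at z = 0. Lengths are in m, angles in rad, forces in N, time in s.
With the tool pointing down it reaches from about 0.35 to 0.85 m from the base axis. Payload 8.1 kg.
Tool frame: the origin (TCP) lies midway between the tips of the shut fingers; the grasp point (between the pads) lies 19 mm behind it (r.grasp_offset is the z of the grasp point in the tool frame, in m); z points along the fingers, y is the direction in which the jaws open and shut (so a half turn about z gives the same grasp; the last joint's range is limited). The gripper opens to 93 mm and grips with 3 to 60 N. Pads are 15 mm wide; open, the fingers measure 128 mm over their backs; the gripper's body (75 mm by 188 mm) begins 65 mm behind the grasp point.
Start: joints at [-1.31, 0.13, 1.488, -0, 1.523, -0.085], TCP at [0.203, -0.564, 0.219] pointing down, gripper open.
Joint ranges: [-2.96, 2.96], [-0.89, 2.26], [0.02, 2.5], [-1.34, 4.48], [0, 2.73], [-2.66, 2.66]. Speed limits (rad/s): [2.39, 2.39, 2.79, 3.14, 3.14, 3.14].

INTERFACE

Orientations are given as a unit quaternion [w, x, y, z].
In Python, from station import r gives the robot as it stands.
- The arm moves only by the tool apply_moves, never from a script. Its argument "commands" is a list of rows, each a list of 4 numbers: the shift along the tool's x, y, z in mm, then the turn about the tool's z in rad. In form: [[x, y, z, twist], ...]. A call has 1 to 10 rows; each row is the pose to reach, as a shift and turn from the pose commanded when the call began, along the tool's axes at that moment; what a row does not reach only later rows make up. A row lasts 1/8 s, in which the tool goes at most 62.5 mm and 10.7 degrees, less where a joint would pass 70% of its speed; a pose out of reach is approached as far as the arm can. A call with a gripper value outside its range is refused whole. "jaw" is the opening in per cent of the stroke, from 0 (shut) to 100 (fully open), set as the call begins (left out, the last holds). The fingers move at their own pace and stop on an object; "newtons" is the grip in N (left out, the last holds). Time passes only in rows, so rows that repeat a pose let the fingers close. It gives the time, the measured TCP pose, the force and the opening at its end, in the units of the state.
- r.read_state(): the state, without advancing time (a new reading comes with each control period).
- r.grab_frame(name): name is "scene" or "top"; returns the picture (480x640x3 uint8, red, green, blue); there is no depth.
- r.camera_params(name): a dict with "vertical_fov" (degrees; the focal length in pixels is half the picture's height over the tangent of half this angle, whatever the lens; pixels are square), "cx", "cy" (the principal point, pixels), "R" (3x3) and "t" (3): a world point X has camera coordinates R X + t. Camera axes: x right, y down, z forward; pixel columns grow to the right and rows downward; lengths in m; the calibration is good to about 2 mm. A picture is of the moment at which its call begins. camera_params takes no time and is no camera call.
- r.job_done(): hands the job in, once; it reports no verdict.
The state is a dict: "t": time; "q": joint angles; "dq": joint speeds; "tau": joint torques, N m; "tool_pos": TCP position; "ee_rot": TCP orientation; "force": force on the tool from outside, world axes, zero at the start; "torque": the same for the moment, N m; "width": finger opening in m.
Only numpy, scipy, OpenCV 4.12 (cv2) and the standard library are available. Lean on these libraries where they do the work, as an engineer would, in place of code of your own. Each camera call takes 0.05 s, during which the arm holds its last target.

## Working session

There is one attempt and no reset: what is moved stays moved. The work goes in short steps, Python scripts to look and compute and a tool call to move; the robot and the scene stay as the last step left them, time stands still between calls to the robot, and variables do not carry over. Pictures are saved under pics/ and viewed, and the job is handed in when it is done.

Besides the shell and the picture viewer there is one more tool, called after "Emit:" by a JSON object that holds its "name" and its "arguments", one argument or row to a line. apply_moves: Moves the arm, as the interface text tells. Its arguments: {"type":"object","properties":{"commands":{"type":"array"},"jaw":{"type":"number"},"newtons":{"type":"number"}},"required":["commands"]}

```bash
ls; mkdir -p pics
python3 - <<'E'
from station import r
import cv2
for n in ("scene","top"):
    p=r.camera_params(n); print(n,p)
    cv2.imwrite(f"pics/{n}0.png",r.grab_frame(n)[:,:,::-1])
print(r.read_state(), r.grasp_offset)
E
```

```text
pics
scene {'vertical_fov': 52.62125059857539, 'cx': 317.6246553351064, 'cy': 241.83360774139888, 'R': array([[-0.46637235,  0.88427726, -0.02346397],
       [ 0.48934485,  0.23580435, -0.83960582],
       [-0.73691143, -0.40305091, -0.54268915]]), 't': array([ 0.30336936, -0.22313057,  1.35940684])}
top {'vertical_fov': 47.44503528989781, 'cx': 320.5407646626535, 'cy': 239.29985393602377, 'R': array([[ 0.002867  , -0.9997341 ,  0.02288035],
       [-0.99579326, -0.00494969, -0.09149475],
       [ 0.09158367, -0.02252178, -0.99554267]]), 't': array([-0.01563135,  0.61684791,  1.15125275])}
{'t': 0.1, 'q': array([-1.31035850e+00,  1.31049474e-01,  1.48916550e+00, -9.14304321e-06,
        1.52296089e+00, -8.53769880e-02]), 'dq': array([ 0.000494  , -0.00070474, -0.00127449,  0.00074626,  0.00120237,
       -0.00075665]), 'tau': array([ 7.67611145e-04, -5.61340535e+01, -4.93095088e+01,  7.69917341e-02,
        2.90209427e-02, -7.12144924e-05]), 'tool_pos': array([ 0.20328108, -0.56398948,  0.21771661]), 'ee_rot': array([-7.88175336e-04,  9.85088373e-01,  1.72047290e-01, -7.37497131e-05]), 'force': array([-0.61847531, -0.2381022 , -1.08831495]), 'torque': array([-0.03691696,  0.03570483, -0.03545847]), 'width': 0.09269690299588185} -0.0188
```

View pics/scene0.png

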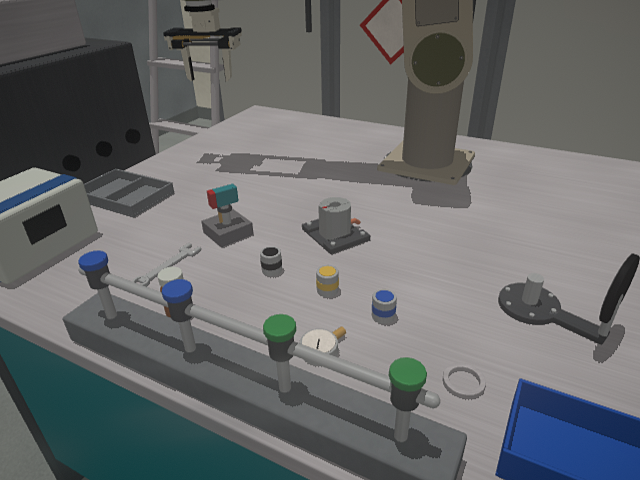

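View pics/top0.png

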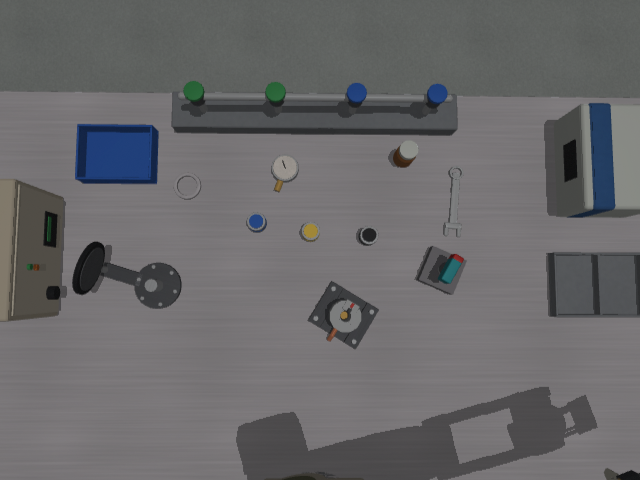

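The top view shows the blue can at about (256,222), the post at (151,285), the hub bore at (345,315) and the shaft handle at (452,268). I'll enlarge these for precision.

```bash
cat > h.py <<'E'
import cv2,numpy as np
from station import r
def crop(src,u,v,w,h,k,out):
    im=cv2.imread(src) if isinstance(src,str) else src
    c=im[v:v+h,u:u+w]; c=cv2.resize(c,None,fx=k,fy=k,interpolation=cv2.INTER_CUBIC)
    for i in range(0,w,10):
        cv2.line(c,(i*k,0),(i*k,6 if i%50 else 14),(0,255,0),1)
        if i%20==0: cv2.putText(c,str(u+i),(i*k,22),0,.35,(0,255,0),1)
    for i in range(0,h,10):
        cv2.line(c,(0,i*k),(6,i*k),(0,255,0),1)
        if i%20==0: cv2.putText(c,str(v+i),(8,i*k+4),0,.35,(0,255,0),1)
    cv2.imwrite(out,c)
def ray(n,u,v,z):
    p=r.camera_params(n); f=240/np.tan(np.radians(p['vertical_fov'])/2)
    R=np.array(p['R']);t=np.array(p['t']);C=-R.T@t
    d=R.T@np.array([(u-p['cx'])/f,(v-p['cy'])/f,1])
    return C+d*(z-C[2])/d[2]
def proj(n,X):
    p=r.camera_params(n); f=240/np.tan(np.radians(p['vertical_fov'])/2)
    c=np.array(p['R'])@np.array(X)+p['t']
    return np.array([p['cx']+f*c[0]/c[2],p['cy']+f*c[1]/c[2]])
E
python3 - <<'E'
from h import *
crop("pics/top0.png",300,270,90,85,8,"pics/c1.png")
crop("pics/top0.png",405,235,75,70,8,"pics/c2.png")
crop("pics/top0.png",110,250,85,70,8,"pics/c3.png")
crop("pics/top0.png",230,200,90,50,8,"pics/c4.png")
E
python3 -c "
import cv2,numpy as np
a=[cv2.imread(f'pics/c{i}.png') for i in (1,2,3,4)]
print([x.shape for x in a])"
```

```text
[(680, 720, 3), (560, 600, 3), (560, 680, 3), (400, 720, 3)]
```

View pics/c1.png

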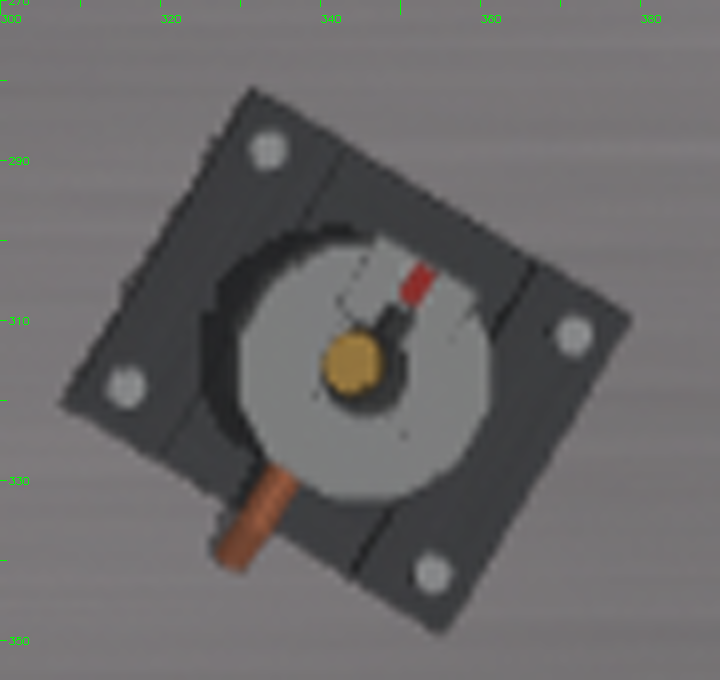

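View pics/c2.png

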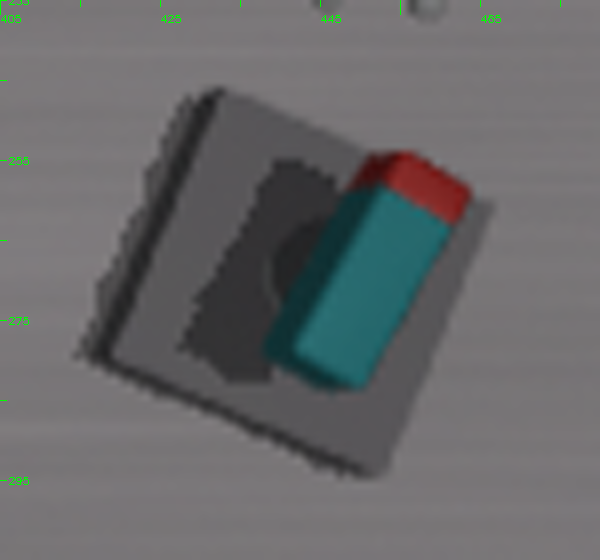

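View pics/c3.png

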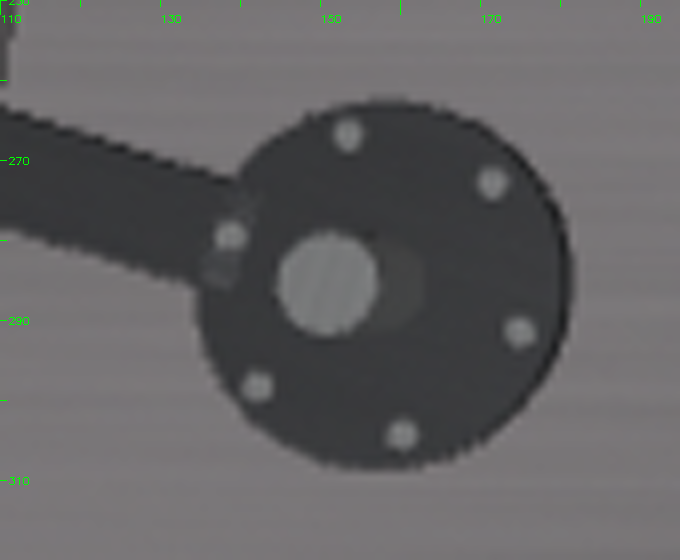

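View pics/c4.png

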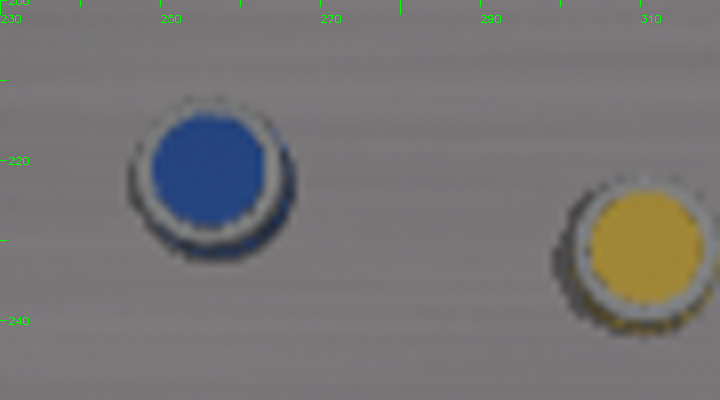

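```bash
python3 - <<'E'
from h import *
im=cv2.imread("pics/top0.png"); sc=cv2.imread("pics/scene0.png")
print("post",ray("top",150.9,285.4,.06)," scene proj",proj("scene",ray("top",150.9,285.4,.06)))
print("blue",ray("top",256,221.2,.044),proj("scene",ray("top",256,221.2,.044)))
for n,u,v in(("yellow",310.8,230.8),("black",369,236)): print(n,ray("top",u,v,.044))
h=ray("top",345.5,316.3,.075);print("hub",h,proj("scene",h))
m=ray("top",300+417/8,270+285/8,.075);d=m-h;print("hub ang",np.degrees(np.arctan2(d[1],d[0])))
P=[ray("top",405+a/8,235+b/8,.110) for a,b in((403,151),(470,190),(362,388),(295,347))]
c=sum(P)/4;d=(P[0]+P[1]-P[2]-P[3])/2
print("grip",c,proj("scene",c),"ang",np.degrees(np.arctan2(d[1],d[0])),np.linalg.norm(d),np.linalg.norm(P[0]-P[1]))
# circle fits
def circ(mask,name):
    cs,_=cv2.findContours(mask.astype(np.uint8)*255,cv2.RETR_EXTERNAL,cv2.CHAIN_APPROX_NONE)
    c=max(cs,key=cv2.contourArea);print(name,cv2.fitEllipse(c))
hsv=cv2.cvtColor(im,cv2.COLOR_BGR2HSV)
roi=np.zeros((480,640),bool);roi[205:240,240:272]=1
circ(roi&(hsv[...,1]>150)&(hsv[...,2]>100),"blue")
roi[:]=0;roi[275:296,140:162]=1
circ(roi&(im[...,1]>95),"post")
E
python3 - <<'E'
from h import *
s="pics/scene0.png"
crop(s,300,185,80,70,8,"pics/s1.png")
crop(s,195,170,70,80,8,"pics/s2.png")
crop(s,490,255,90,75,8,"pics/s3.png")
crop(s,360,280,50,45,8,"pics/s4.png")
E
```

```text
post [0.51637204 0.33867006 0.06      ]  scene proj [533.76495034 277.21803185]
blue [0.65354525 0.12489434 0.044     ] [382.847744   295.70344883]
yellow [0.63358366 0.00797734 0.044     ]
black [ 0.62307135 -0.11642727  0.044     ]
hub [ 0.45435923 -0.06379718  0.075     ] [333.63146164 203.94645368]
hub ang -32.106280431577346
grip [ 0.55155425 -0.27768358  0.11      ] [220.088898   188.20287666] ang -29.684148517790227 0.0570925120972578 0.01942228251563094
blue ((255.68077087402344, 220.7938232421875), (12.133821487426758, 12.81770133972168), 64.96878051757812)
post ((150.52854919433594, 285.0241394042969), (11.179710388183594, 11.85726261138916), 35.939334869384766)
```

View pics/s1.png

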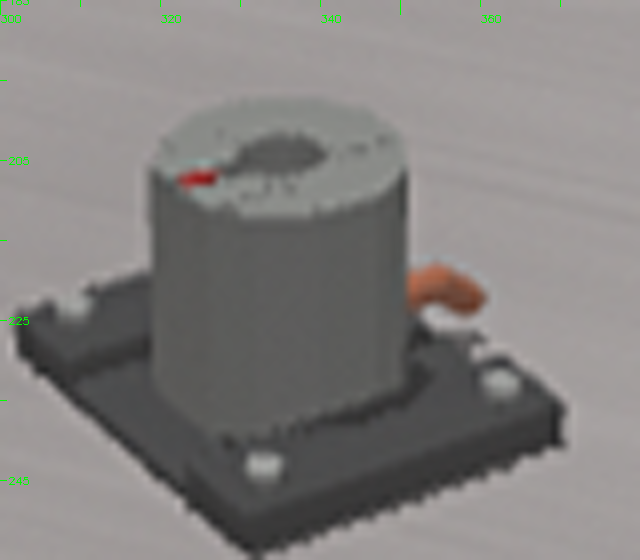

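View pics/s2.png

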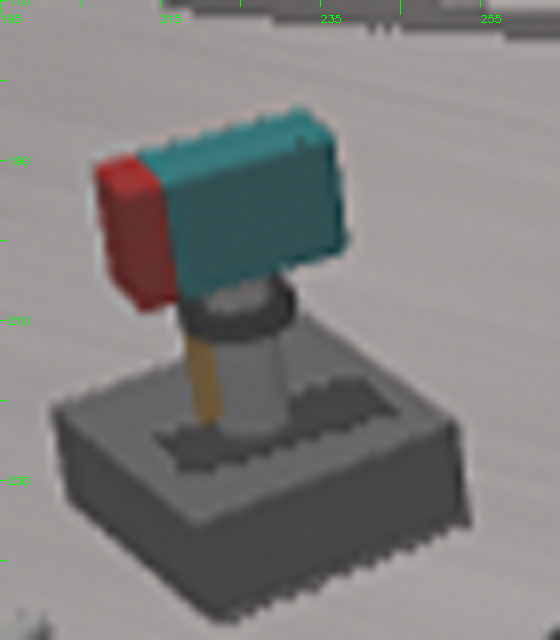

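View pics/s3.png

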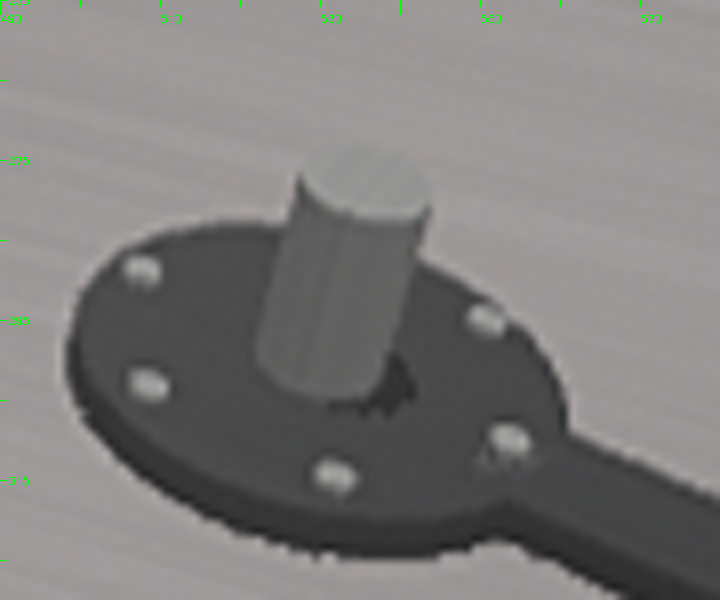

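View pics/s4.png

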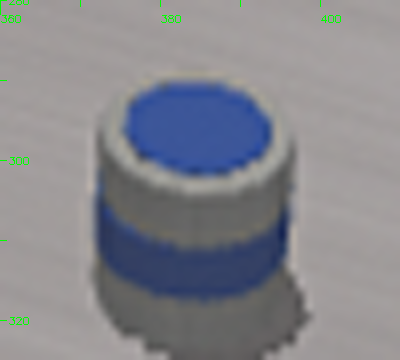

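```bash
cat >> h.py <<'E'
from scipy.optimize import least_squares
def tri(ut,us,z):
    f=lambda p: np.r_[proj("top",[p[0],p[1],z])-ut, proj("scene",[p[0],p[1],z])-us]
    s=least_squares(f,[.5,0]);return s.x,s.fun
def state():
    s=r.read_state(); w,x,y,z=s['ee_rot']
    from scipy.spatial.transform import Rotation as Ro
    M=Ro.from_quat([x,y,z,w]).as_matrix()
    return s,M
def go(X,yang=None):
    s,M=state(); d=M.T@(np.array(X)-s['tool_pos'])*1000
    ya=np.degrees(np.arctan2(M[1,1],M[0,1]))
    tw=0 if yang is None else -np.radians((yang-ya+180)%360-180)
    print("t",round(s['t'],2),"pos",s['tool_pos'].round(4),"yang",ya.round(2),"width",s['width'].round(4),"F",s['force'].round(2),"tilt",M[:,2].round(3))
    print("shift mm",d.round(1),"twist",round(float(tw),3),"q",s['q'].round(2))
E
python3 - <<'E'
from h import *
b=lambda u0,v0,a,c:np.array([u0+a/8-.5,v0+c/8-.5])
print("post",tri([150.5,285],b(490,255,365,183),.06))
print("blue",tri([255.6,220.75],b(360,280,198,127),.044))
print("hub",tri([345.0,315.8],b(300,185,282,155),.075))
print("grip",tri(b(405,235,383,269),b(195,170,212,151),.110))
for z,n in((.012,"flange"),):
    print(ray("top",110+385/8-.5,250+284/8-.5,z))
a=ray("top",110+0-.5,250+167/8-.5,.006);c=ray("top",110+218/8-.5,250+232/8-.5,.006);print("arm dir",np.degrees(np.arctan2(*(a-c)[[1,0]])))
go([.653,.125,.15],-15)
E
```

```text
post (array([0.51677129, 0.34030128]), array([-0.38684281,  0.20415187, -0.35191433,  0.23271684]))
blue (array([0.65326685, 0.12648638]), array([-0.35029106,  0.57538141, -0.43754279,  0.50227012]))
hub (array([ 0.45470778, -0.0620792 ]), array([-0.33716411,  0.32701165, -0.45064911,  0.31281649]))
grip (array([ 0.55193967, -0.27612417]), array([-0.32217713,  0.27570659, -0.42013966,  0.04801923]))
[0.51759171 0.33793905 0.012     ]
arm dir 73.64981652258359Traceback (most recent call last):
  File "<stdin>", line 10, in <module>
  File "h.py", line 35, in go
    print("t",round(s['t'],2),"pos",s['tool_pos'].round(4),"yang",ya.round(2),"width",s['width'].round(4),"F",s['force'].round(2),"tilt",M[:,2].round(3))
                                                                                      ^^^^^^^^^^^^^^^^
AttributeError: 'float' object has no attribute 'round'
```

```bash
sed -i "s/s\['width'\].round(4)/round(float(s['width']),4)/" h.py; python3 -c "
from h import *
go([.6533,.1265,.12],-16)"
```

```text
t 0.1 pos [ 0.2033 -0.564   0.2177] yang -70.19 width 0.0927 F [-0.62 -0.24 -1.09] tilt [-0.     0.002 -1.   ]
shift mm [ 657.4 -496.9   98.6] twist -0.946 q [-1.31  0.13  1.49 -0.    1.52 -0.09]
```

Emit:
{"name": "apply_moves", "arguments": {
  "commands": [
    [50,-38,0,-0.08],
    [97,-73,0,-0.2],
    [145,-110,0,-0.35],
    [193,-146,0,-0.5],
    [241,-182,0,-0.65],
    [289,-218,0,-0.8],
    [337,-255,0,-0.946],
    [385,-291,0,-0.946],
    [433,-327,0,-0.946],
    [481,-363,0,-0.946]
  ],
  "jaw": 100
}}

```text
t: 1.35
tool_pos: [0.5335, -0.058, 0.2184]
ee_rot: [-0.0, 0.799, 0.602, -0.0]
force: [0.9, -0.3, -0.4]
width: 0.093
```

```bash
python3 -c "
from h import *
go([.6533,.1265,.12],-16)"
```

```text
t 1.35 pos [ 0.5335 -0.058   0.2184] yang -15.98 width 0.093 F [ 0.95 -0.28 -0.37] tilt [-0. -0. -1.]
shift mm [210.4  64.4  98.3] twist 0.0 q [-0.2  -0.04  1.67 -0.    1.52  0.08]
```

Emit:
{"name": "apply_moves", "arguments": {
  "commands": [
    [50,15,20,0],
    [100,30,40,0],
    [145,44,60,0],
    [185,56,80,0],
    [205,63,95,0],
    [210,64,98,0],
    [210,64,98,0],
    [210,64,98,0]
  ]
}}

```text
t: 2.35
tool_pos: [0.6525, 0.1234, 0.1217]
ee_rot: [0.0, 0.799, 0.602, 0.0]
force: [0.2, 0.1, -0.2]
width: 0.0927
```

```bash
python3 -c "
from h import *
go([.6533,.1265,.009],-16)
for n in ('top','scene'):
    im=r.grab_frame(n)[:,:,::-1].copy(); cv2.imwrite(f'pics/{n}1.png',im)
crop('pics/top1.png',210,170,90,90,7,'pics/t1c.png')
crop('pics/scene1.png',330,215,110,110,6,'pics/s1c.png')
s,M=state(); print(proj('top',s['tool_pos']),proj('scene',s['tool_pos']))
"
```

```text
t 2.35 pos [0.6525 0.1234 0.1217] yang -16.04 width 0.0927 F [ 0.16  0.06 -0.18] tilt [ 0.001 -0.    -1.   ]
shift mm [  3.2  -0.2 112.7] twist -0.001 q [ 0.11  0.36  1.4  -0.    1.38  0.39]
[253.01735351 216.81868908] [384.65836628 256.48640859]
```

View pics/s1c.png

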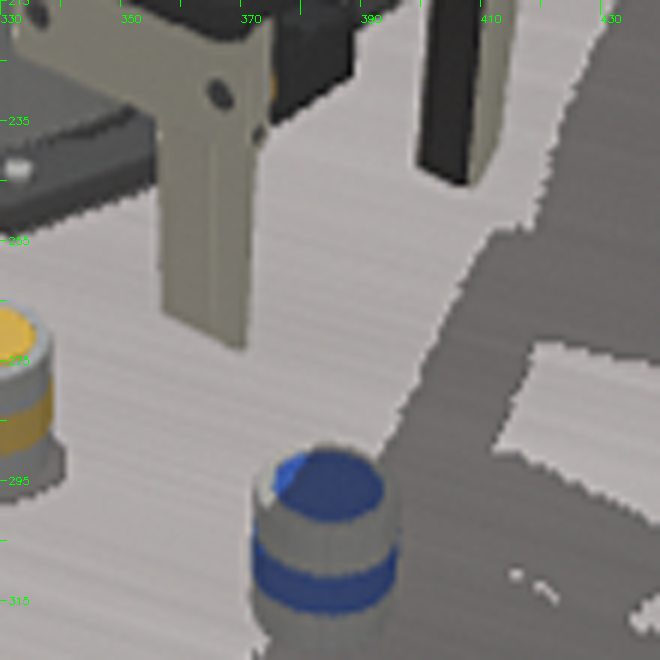

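View pics/top1.png

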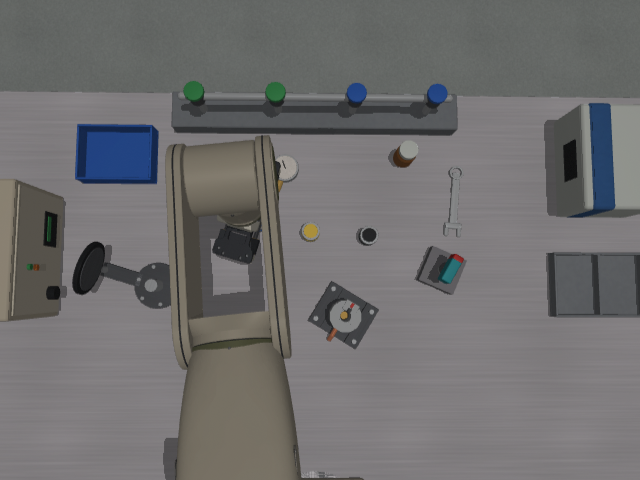

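```bash
python3 -c "
from h import *
s,M=state()
for p in [(7.5,46.3,0),(-7.5,46.3,0),(7.5,-46.3,0),(-7.5,-46.3,0),(7.5,64,0),(-7.5,64,0),(11,64,0),(-11,64,0)]:
    print(p,proj('scene',s['tool_pos']+M@np.array(p)/1000).round(1))
"
```

```text
(7.5, 46.3, 0) [369.9 271.4]
(-7.5, 46.3, 0) [362.2 267.4]
(7.5, -46.3, 0) [405.8 246.2]
(-7.5, -46.3, 0) [398.2 242.8]
(7.5, 64, 0) [362.4 276.6]
(-7.5, 64, 0) [354.6 272.6]
(11, 64, 0) [364.2 277.6]
(-11, 64, 0) [352.9 271.6]
```

```bash
python3 -c "
from h import *
for n,u,v,z in (('blue',255.6,220.75,.044),('post',150.5,285.,.06),('hub',345.,315.8,.075),('grip',452.4,268.1,.11)): print(n,ray('top',u,v,z))
go([.654,.126,.009],-16)
"
```

```text
blue [0.65450683 0.12575835 0.044     ]
post [0.51719507 0.33951864 0.06      ]
hub [ 0.45537367 -0.0627721   0.075     ]
grip [ 0.55254681 -0.27683822  0.11      ]
t 2.45 pos [0.6526 0.1234 0.1218] yang -16.05 width 0.0932 F [0.17 0.78 0.01] tilt [ 0.002  0.    -1.   ]
shift mm [  2.8   0.5 112.8] twist -0.001 q [ 0.11  0.36  1.4  -0.    1.38  0.39]
```

Emit:
{"name": "apply_moves", "arguments": {
  "commands": [
    [3,0,30,0],
    [3,0,65,0],
    [3,0,95,0],
    [3,0,108,0],
    [3,0,113,0],
    [3,0,113,0]
  ]
}}

```text
t: 3.2
tool_pos: [0.6538, 0.1271, 0.0088]
ee_rot: [0.0, 0.799, 0.602, 0.001]
force: [-0.6, 0.5, -0.3]
width: 0.0932
```

Emit:
{"name": "apply_moves", "arguments": {
  "commands": [
    [0,0,0,0],
    [0,0,0,0],
    [0,0,0,0],
    [0,0,0,0],
    [0,0,0,0],
    [0,0,0,0]
  ],
  "jaw": 0,
  "newtons": 20
}}

```text
t: 3.95
tool_pos: [0.653, 0.1272, 0.0076]
ee_rot: [-0.0, 0.799, 0.602, -0.0]
force: [0.3, -0.3, -0.1]
width: 0.0398
```

```bash
python3 -c "
from h import *
go([.654,.126,.009],-16)
"
```

```text
t 3.95 pos [0.653  0.1272 0.0076] yang -15.98 width 0.0398 F [ 0.34 -0.27 -0.12] tilt [-0. -0. -1.]
shift mm [-0.9  1.2 -1.4] twist 0.0 q [ 0.12  0.48  1.46 -0.    1.2   0.39]
```

Emit:
{"name": "apply_moves", "arguments": {
  "commands": [
    [0,0,-20,0],
    [0,0,-60,0],
    [0,0,-100,0],
    [0,0,-120,0],
    [0,0,-120,0],
    [0,0,-120,0]
  ]
}}

```text
t: 4.7
tool_pos: [0.652, 0.127, 0.1257]
ee_rot: [-0.001, 0.799, 0.602, -0.001]
force: [-0.0, -0.7, -1.5]
width: 0.0397
```

```bash
python3 -c "
from h import *
go([.517,.3397,.128],-16)
cv2.imwrite('pics/scene2.png',r.grab_frame('scene')[:,:,::-1])
crop('pics/scene2.png',330,190,110,110,6,'pics/s2c.png')
"
```

```text
t 4.7 pos [0.652  0.127  0.1257] yang -15.99 width 0.0397 F [-0.03 -0.7  -1.48] tilt [-0.003 -0.    -1.   ]
shift mm [ 167.3 -188.3   -2. ] twist 0.0 q [ 0.12  0.36  1.39 -0.    1.39  0.39]
```

View pics/s2c.png

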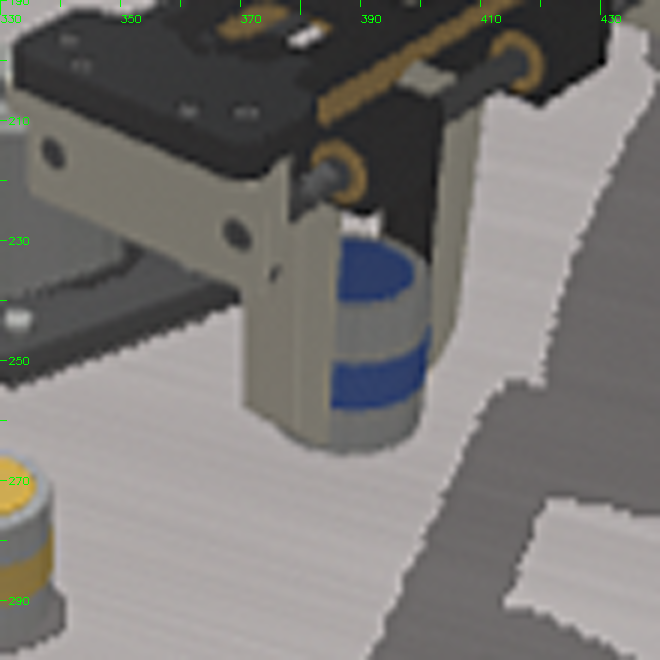

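The can is held upright, with its axis near the middle of the pads. Next I carry it over the post.

Emit:
{"name": "apply_moves", "arguments": {
  "commands": [
    [25,-28,-3,0],
    [60,-68,-3,0],
    [95,-108,-3,0],
    [130,-147,-3,0],
    [152,-172,-3,0],
    [163,-184,-3,0],
    [167,-188,-3,0],
    [167,-188,-3,0],
    [167,-188,-3,0]
  ]
}}

```text
t: 5.88
tool_pos: [0.5191, 0.3384, 0.1305]
ee_rot: [0.0, 0.799, 0.601, -0.0]
force: [0.6, -0.4, -1.1]
width: 0.0399
```

```bash
python3 -c "
from h import *
go([.517,.3397,.0685],-16)
cv2.imwrite('pics/scene3.png',r.grab_frame('scene')[:,:,::-1])
cv2.imwrite('pics/top3.png',r.grab_frame('top')[:,:,::-1])
crop('pics/scene3.png',480,200,110,110,6,'pics/s3c.png')
"
```

```text
t 5.88 pos [0.5191 0.3384 0.1305] yang -16.07 width 0.0399 F [ 0.58 -0.36 -1.07] tilt [ 0. -0. -1.]
shift mm [ 0.7 -2.4 62. ] twist -0.001 q [ 0.5   0.24  1.53 -0.    1.37  0.78]
```

View pics/s3c.png

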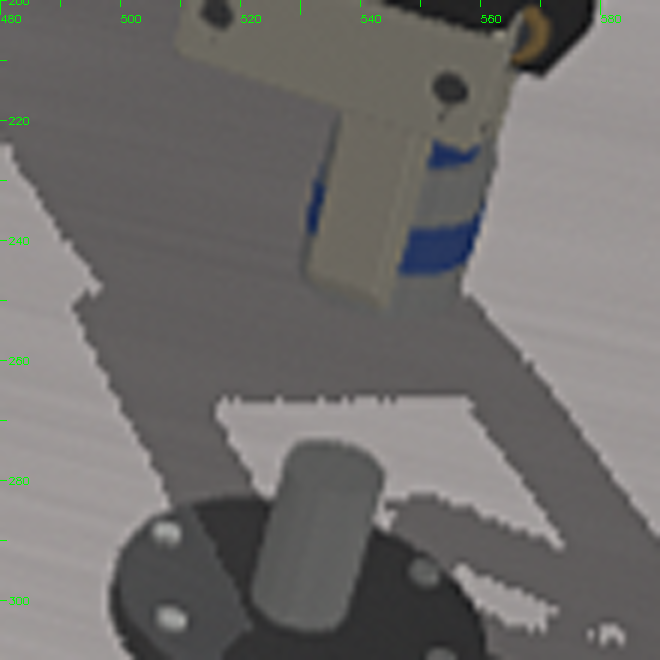

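Emit:
{"name": "apply_moves", "arguments": {
  "commands": [
    [1,-2,20,0],
    [1,-2,40,0],
    [1,-2,51,0],
    [1,-2,56,0],
    [1,-2,56,0],
    [1,-2,56,0]
  ]
}}

```text
t: 6.72
tool_pos: [0.5172, 0.3414, 0.0755]
ee_rot: [0.0, 0.799, 0.602, 0.001]
force: [0.4, 0.9, -1.4]
width: 0.0394
```

```bash
python3 -c "
from h import *
go([.517,.3397,.0675],-16)
cv2.imwrite('pics/scene4.png',r.grab_frame('scene')[:,:,::-1])
crop('pics/scene4.png',480,200,110,110,6,'pics/s4c.png')
"
```

```text
t 6.72 pos [0.5172 0.3414 0.0755] yang -15.98 width 0.0394 F [ 0.4   0.87 -1.41] tilt [ 0.001  0.001 -1.   ]
shift mm [-1.7  0.2  8. ] twist 0.0 q [0.5  0.29 1.58 0.   1.28 0.78]
```

View pics/s4c.png

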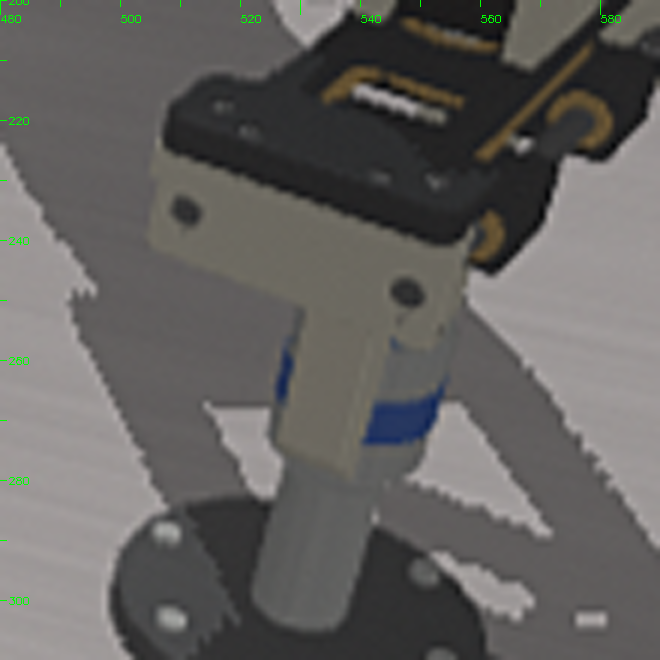

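```bash
python3 -c "
from h import *
s,M=state(); off=np.array([1.1,-.6])
k=lambda p:((p+.5-[480,200])*6).round(0)
def ring(c,rad,z):
    a=np.linspace(0,2*np.pi,60); return np.array([proj('scene',[c[0]+rad*np.cos(t),c[1]+rad*np.sin(t),z])+off for t in a])
im=cv2.imread('pics/scene4.png'); c=cv2.resize(im[200:310,480:590],None,fx=6,fy=6,interpolation=cv2.INTER_CUBIC)
def dr(c0,rad,z,col): cv2.polylines(c,[((ring(c0,rad,z)+.5-[480,200])*6).astype(int)],True,col,1)
dr((.5172,.3395),.013,.06,(0,255,0)); dr((.5172,.3395),.05,.012,(0,255,0));dr((.5172,.3395),.013,.012,(0,255,0))
for z in(0,.044): dr(s['tool_pos'][:2],.02,s['tool_pos'][2]-.0076+z,(0,0,255))
cv2.imwrite('pics/ov4.png',c)
"
```

```text
(no output)
```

View pics/ov4.png

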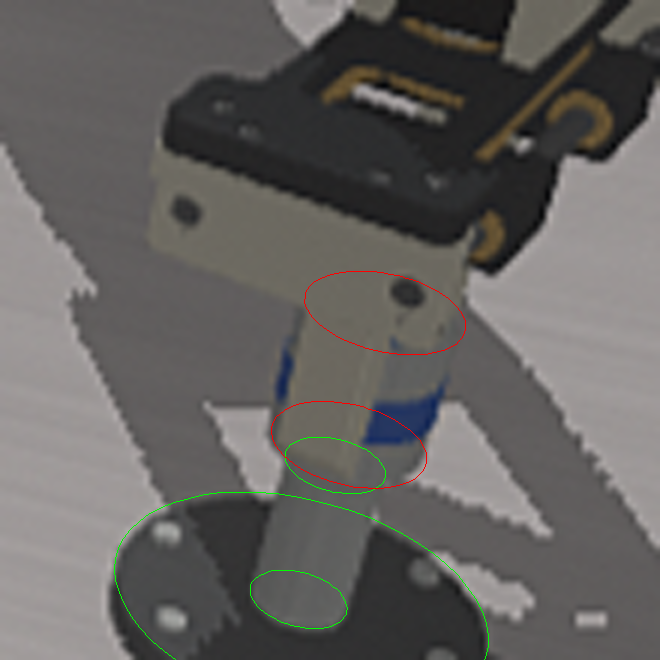

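Emit:
{"name": "apply_moves", "arguments": {
  "commands": [
    [-1,0,2,0],
    [-1.5,0,4,0],
    [-1.5,0,5,0],
    [-1.5,0,6,0],
    [-1.5,0,7,0],
    [-1.5,0,7.5,0],
    [-1.5,0,7.5,0],
    [-1.5,0,7.5,0]
  ]
}}

```text
t: 7.78
tool_pos: [0.5163, 0.3396, 0.0676]
ee_rot: [0.0, 0.799, 0.602, 0.0]
force: [-3.1, -1.7, 5.1]
width: 0.0398
```

```bash
python3 -c "
from h import *
go([.5172,.3397,.0675],-16)
"
```

```text
t 7.78 pos [0.5163 0.3396 0.0676] yang -15.98 width 0.0398 F [-3.1  -1.71  5.12] tilt [ 0.  0. -1.]
shift mm [0.3 0.8 0.1] twist 0.0 q [0.5  0.29 1.58 0.   1.26 0.78]
```

Contact is confirmed: Fz went from −1.4 N to +5.1 N at the expected height. Releasing.

Emit:
{"name": "apply_moves", "arguments": {
  "commands": [
    [0,0,0,0],
    [0,0,0,0],
    [0,0,0,0],
    [0,0,0,0],
    [0,0,0,0]
  ],
  "jaw": 100
}}

```text
t: 8.4
tool_pos: [0.5163, 0.3396, 0.0671]
ee_rot: [-0.0, 0.799, 0.602, -0.0]
force: [-0.0, -0.2, -0.4]
width: 0.085
```

Emit:
{"name": "apply_moves", "arguments": {
  "commands": [
    [0,0,-25,0],
    [0,0,-60,0],
    [0,0,-90,0],
    [0,0,-110,0],
    [0,0,-110,0]
  ]
}}

```text
t: 9.02
tool_pos: [0.5173, 0.3402, 0.179]
ee_rot: [0.0, 0.799, 0.602, 0.002]
force: [-0.7, 0.6, 0.6]
width: 0.0931
```

```bash
python3 -c "
from h import *
go([.5525,-.2768,.2],60)
cv2.imwrite('pics/scene5.png',r.grab_frame('scene')[:,:,::-1])
crop('pics/scene5.png',480,200,110,110,6,'pics/s5c.png')
"
```

```text
t 9.03 pos [0.5173 0.3402 0.179 ] yang -15.98 width 0.0931 F [-0.71  0.62  0.56] tilt [ 0.003  0.002 -1.   ]
shift mm [-583.4  203.8  -21.9] twist -1.326 q [0.5  0.2  1.49 0.   1.45 0.78]
```

View pics/s5c.png

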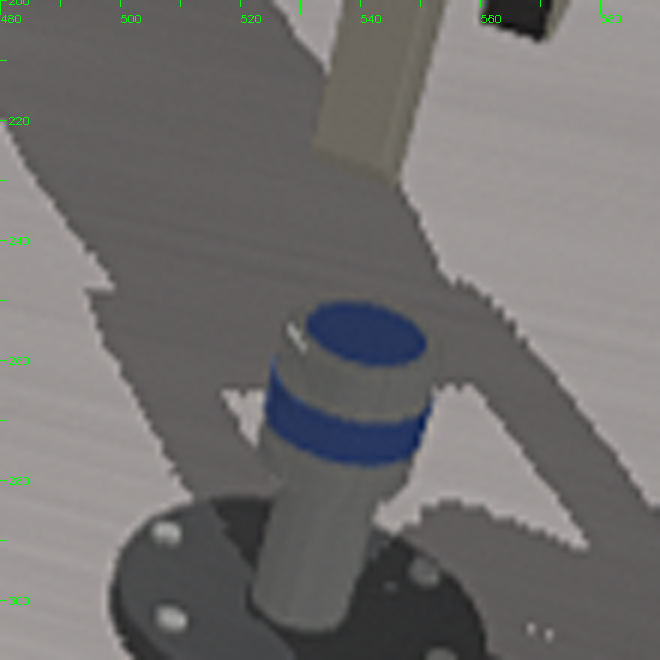

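The canister stands upright on the post, with its disc centre at about (541,255) in the scene view. On to the shaft.

Emit:
{"name": "apply_moves", "arguments": {
  "commands": [
    [-40,14,-20,-0.1],
    [-95,33,-22,-0.25],
    [-150,52,-22,-0.4],
    [-205,72,-22,-0.55],
    [-260,91,-22,-0.7],
    [-315,110,-22,-0.85],
    [-370,129,-22,-1.0],
    [-425,148,-22,-1.15],
    [-480,168,-22,-1.28],
    [-535,187,-22,-1.326]
  ]
}}

```text
t: 10.32
tool_pos: [0.5477, -0.2277, 0.1969]
ee_rot: [-0.001, 0.258, 0.966, 0.0]
force: [1.3, -0.7, 0.3]
width: 0.0928
```

```bash
python3 -c "
from h import *
go([.5525,-.2768,.2],60)
cv2.imwrite('pics/top6.png',r.grab_frame('top')[:,:,::-1])
crop('pics/top6.png',110,250,85,70,8,'pics/t6c.png')
crop('pics/top6.png',405,235,75,70,8,'pics/t6d.png')
"
```

```text
t 10.32 pos [ 0.5477 -0.2277  0.1969] yang 60.14 width 0.0928 F [ 1.32 -0.66  0.3 ] tilt [-0.003  0.001 -1.   ]
shift mm [-28.6 -40.2  -3.2] twist 0.002 q [-0.48  0.13  1.53  0.    1.49 -1.53]
```

View pics/t6c.png

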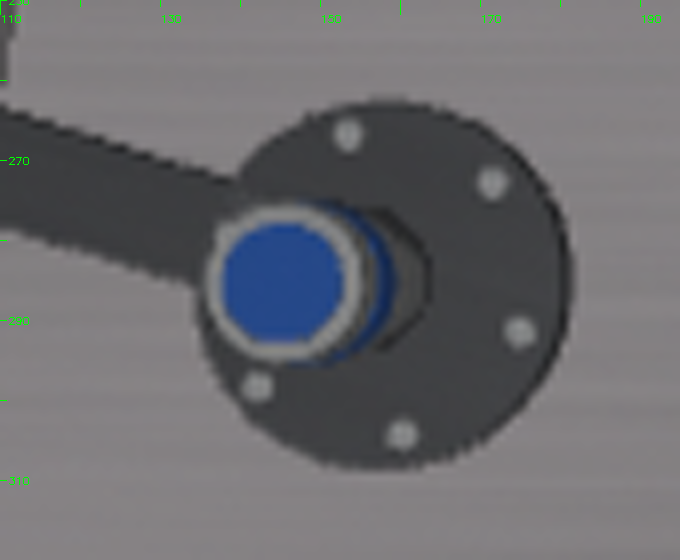

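```bash
python3 -c "
from h import *
print(ray('top',144.9,284.75,.104))
go([.5525,-.2768,.13],60.3)
"
```

```text
[0.51733646 0.33805222 0.104     ]
t 10.38 pos [ 0.5468 -0.2346  0.1966] yang 60.02 width 0.0928 F [-4.44 -2.7   0.47] tilt [-0.003 -0.002 -1.   ]
shift mm [-26.1 -33.5  66.7] twist -0.005 q [-0.49  0.13  1.53 -0.    1.48 -1.54]
```

View pics/t6d.png

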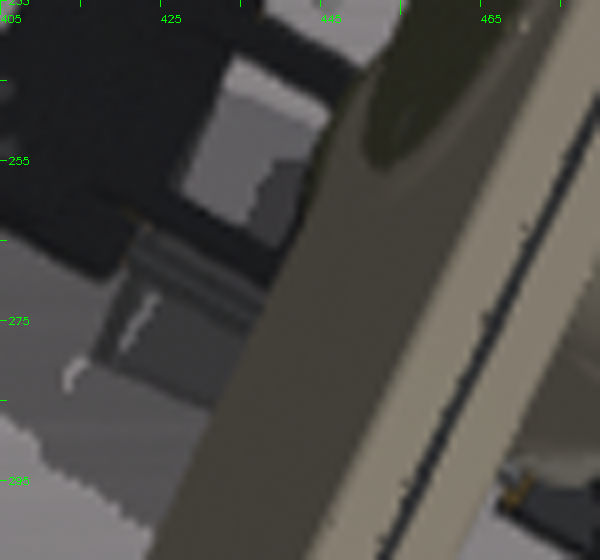

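Emit:
{"name": "apply_moves", "arguments": {
  "commands": [
    [-15,-22,15,0],
    [-24,-37,35,0],
    [-28,-43,55,0],
    [-28,-43,68,-0.005],
    [-28,-43,71,-0.005],
    [-28,-43,71,-0.005],
    [-28,-43,71,-0.005]
  ]
}}

```text
t: 11.25
tool_pos: [0.5522, -0.2773, 0.1293]
ee_rot: [0.001, 0.256, 0.967, -0.0]
force: [0.4, 0.4, 0.2]
width: 0.0927
```

```bash
python3 -c "
from h import *
go([.5525,-.2768,.074],60.3)
s,M=state()
cv2.imwrite('pics/scene7.png',r.grab_frame('scene')[:,:,::-1])
crop('pics/scene7.png',180,130,100,100,7,'pics/s7c.png')
"
```

```text
t 11.25 pos [ 0.5522 -0.2773  0.1293] yang 60.31 width 0.0927 F [0.41 0.43 0.18] tilt [ 0.002 -0.001 -1.   ]
shift mm [ 0.1  0.6 55.3] twist 0.0 q [-0.55  0.23  1.54  0.    1.37 -1.6 ]
```

View pics/s7c.png

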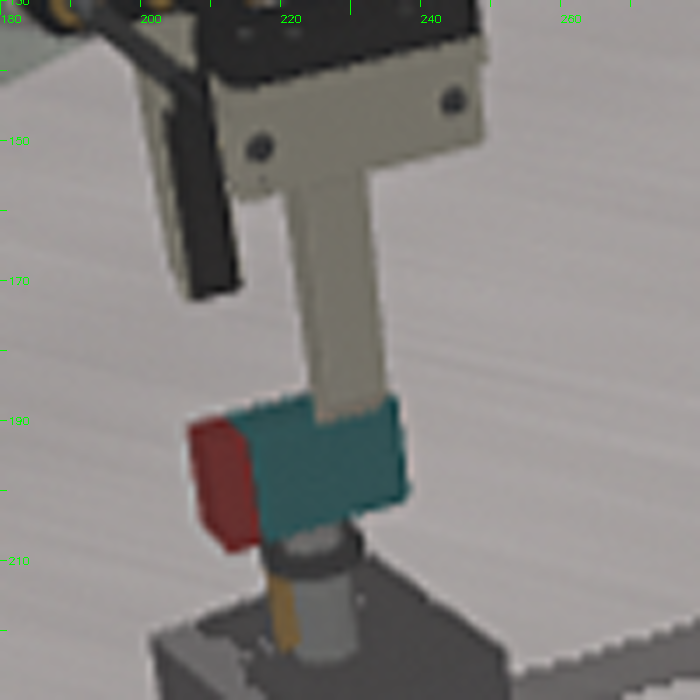

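The fingers straddle the handle and are aligned with it. Descend and grip.

Emit:
{"name": "apply_moves", "arguments": {
  "commands": [
    [0,0.5,20,0],
    [0,0.5,40,0],
    [0,0.5,51,0],
    [0,0.5,55,0],
    [0,0.5,55,0],
    [0,0.5,55,0]
  ]
}}

```text
t: 12.05
tool_pos: [0.5522, -0.2774, 0.0739]
ee_rot: [0.001, 0.257, 0.967, -0.0]
force: [-0.4, 0.7, 0.4]
width: 0.0927
```

Emit:
{"name": "apply_moves", "arguments": {
  "commands": [
    [0,0,0,0],
    [0,0,0,0],
    [0,0,0,0],
    [0,0,0,0],
    [0,0,0,0],
    [0,0,0,0],
    [0,0,0,0]
  ],
  "jaw": 0,
  "newtons": 45
}}

```text
t: 12.92
tool_pos: [0.5517, -0.277, 0.0731]
ee_rot: [-0.0, 0.256, 0.967, 0.0]
force: [0.4, -0.1, -0.8]
width: 0.0277
```

```bash
python3 -c "
from h import *
go([.5525,-.2768,.074],60.3)
"
```

```text
t 12.93 pos [ 0.5517 -0.277   0.0731] yang 60.28 width 0.0277 F [ 0.43 -0.1  -0.81] tilt [-0.  0. -1.]
shift mm [-0.6  0.6 -0.9] twist -0.0 q [-0.55  0.29  1.58  0.    1.27 -1.6 ]
```

Width is 27.7 mm, so it is probably still closing.

Emit:
{"name": "apply_moves", "arguments": {
  "commands": [
    [0,0,0,0],
    [0,0,0,0],
    [0,0,0,0]
  ]
}}

```text
t: 13.3
tool_pos: [0.5517, -0.277, 0.0731]
ee_rot: [-0.0, 0.257, 0.967, 0.0]
force: [0.0, -0.8, -0.8]
width: 0.0218
```

Emit:
{"name": "apply_moves", "arguments": {
  "commands": [
    [0,0,-15,0],
    [0,0,-40,0],
    [0,0,-65,0],
    [0,0,-85,0],
    [0,0,-90,0],
    [0,0,-90,0]
  ]
}}

```text
t: 14.05
tool_pos: [0.5517, -0.277, 0.1631]
ee_rot: [-0.0, 0.256, 0.967, 0.0]
force: [-0.8, -0.0, -3.4]
width: 0.0219
```

```bash
python3 -c "
from h import *
go([.4554,-.0628,.165],58.9)
cv2.imwrite('pics/scene8.png',r.grab_frame('scene')[:,:,::-1])
crop('pics/scene8.png',180,110,100,100,7,'pics/s8c.png')
"
```

```text
t 14.05 pos [ 0.5517 -0.277   0.1631] yang 60.28 width 0.0219 F [-0.78 -0.   -3.37] tilt [ 0.  0. -1.]
shift mm [189.8 138.3  -1.9] twist 0.024 q [-0.55  0.21  1.5   0.    1.43 -1.6 ]
```

View pics/s8c.png

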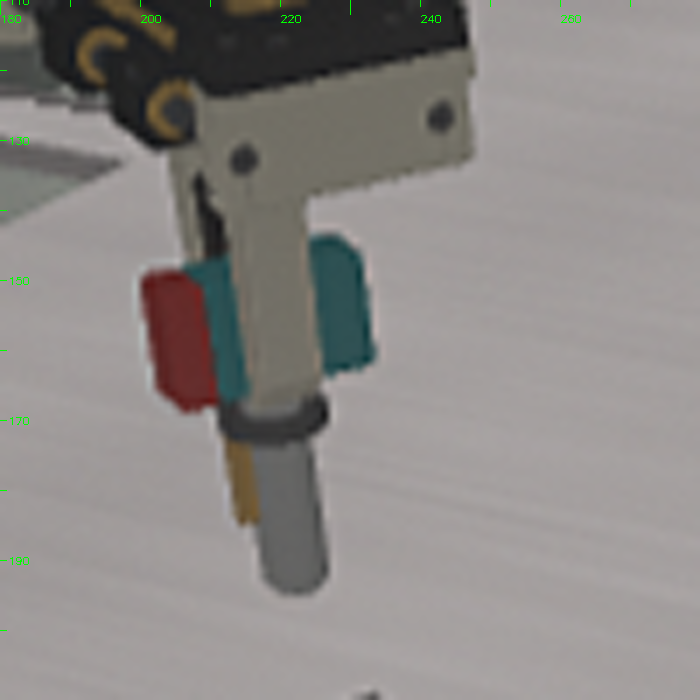

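Emit:
{"name": "apply_moves", "arguments": {
  "commands": [
    [25,18,-2,0],
    [65,47,-2,0.02],
    [105,76,-2,0.024],
    [140,102,-2,0.024],
    [170,124,-2,0.024],
    [185,135,-2,0.024],
    [190,138,-2,0.024],
    [190,138,-2,0.024],
    [190,138,-2,0.024]
  ]
}}

```text
t: 15.22
tool_pos: [0.4555, -0.0638, 0.1651]
ee_rot: [0.0, 0.269, 0.963, -0.0]
force: [-0.4, -0.0, -2.8]
width: 0.0219
```

```bash
cat > ov.py <<'E'
from h import *
import sys
out=sys.argv[1]; hub=np.array([.4554,-.0628]); ha=np.radians(-31.3); off=np.array([1.1,-.6])
go([*hub,.14],58.7)
s,M=state(); im=r.grab_frame('scene')[:,:,::-1].copy(); cv2.imwrite(f'pics/{out}_raw.png',im)
K=7;u0,v0=290,140
c=cv2.resize(im[v0:v0+85,u0:u0+100],None,fx=K,fy=K,interpolation=cv2.INTER_CUBIC)
def P(X): return ((proj('scene',X)+off+.5-[u0,v0])*K).astype(int)
def ring(c0,rad,col,M=np.eye(3)):
    cv2.polylines(c,[np.array([P(c0+M@[rad*np.cos(t),rad*np.sin(t),0]) for t in np.linspace(0,2*np.pi,50)])],True,col,1)
ring(np.array([*hub,.075]),.0112,(0,255,0)); ring(np.array([*hub,.075]),.032,(0,255,0))
e=np.array([np.cos(ha),np.sin(ha),0]);n=np.array([-e[1],e[0],0]);h3=np.array([*hub,.075])
for q in(-.00425,.00425): cv2.line(c,tuple(P(h3+e*.0104+n*q)),tuple(P(h3+e*.019+n*q)),(0,255,0),1)
T=s['tool_pos']; z=-M[:,2]
tip=T-.065*z
ring(tip+.006*z,.01,(0,0,255),M); ring(tip+.052*z,.016,(0,0,255),M); ring(tip+.058*z,.016,(0,0,255),M)
cv2.line(c,tuple(P(tip)),tuple(P(tip+.066*z)),(0,0,255),1)
x=-M[:,0]
for q in(.024,.051): cv2.circle(c,tuple(P(tip+q*z+.015*x)),3,(255,0,255),1)
cv2.imwrite(f'pics/{out}.png',c)
E
python3 ov.py o9
```

```text
t 15.22 pos [ 0.4555 -0.0638  0.1651] yang 58.85 width 0.0219 F [-0.44 -0.05 -2.78] tilt [-0. -0. -1.]
shift mm [ 0.6  0.9 25.1] twist 0.003 q [-0.25 -0.23  1.93 -0.    1.44 -1.28]
```

View pics/o9.png

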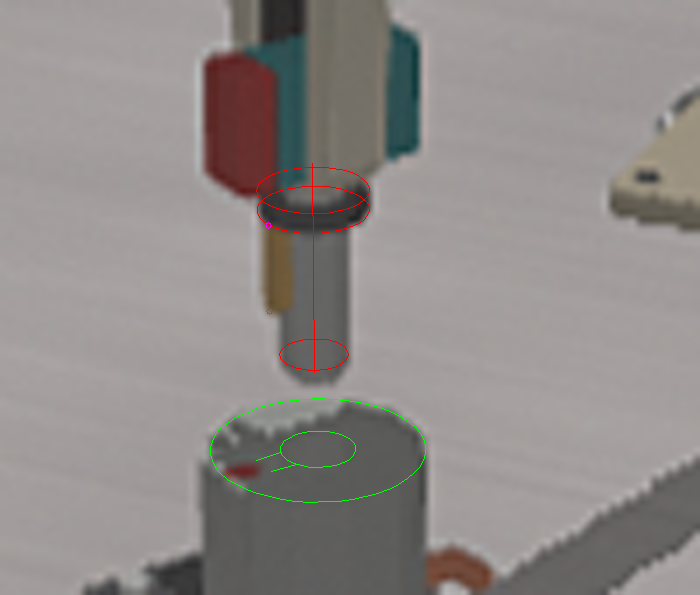

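Emit:
{"name": "apply_moves", "arguments": {
  "commands": [
    [0.3,1,10,0],
    [0.3,1,20,0],
    [0.3,1,25,0],
    [0.3,1,28,0],
    [0.3,1,30,0],
    [0.3,1,31,0],
    [0.3,1,31,0]
  ]
}}

```text
t: 16.15
tool_pos: [0.4553, -0.0622, 0.1342]
ee_rot: [0.0, 0.268, 0.963, -0.0]
force: [-1.1, -1.3, -2.1]
width: 0.0216
```

```bash
python3 ov.py o10
```

```text
t 16.15 pos [ 0.4553 -0.0622  0.1342] yang 58.9 width 0.0216 F [-1.15 -1.26 -2.11] tilt [-0. -0. -1.]
shift mm [-0.4 -0.5 -5.8] twist 0.003 q [-0.25 -0.2   1.97 -0.    1.38 -1.27]
```

View pics/o10.png

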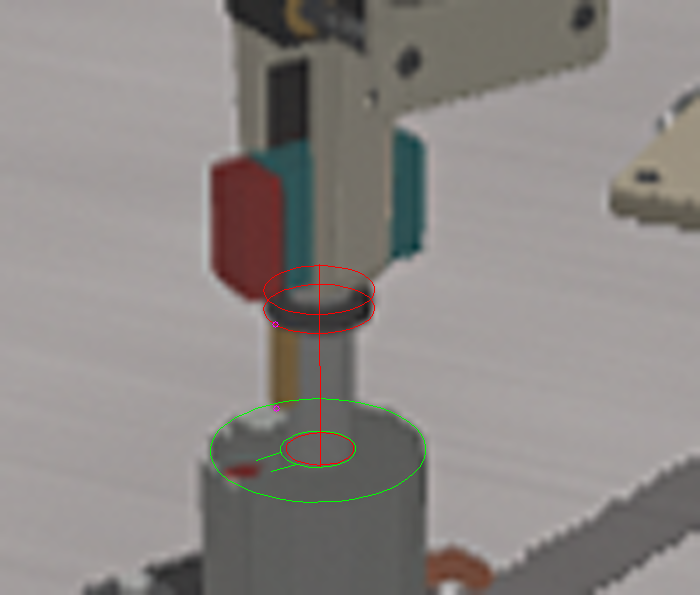

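The tip is 6 mm below the face with no axial push-back, so it has entered the bore. Continuing to just above key depth.

Emit:
{"name": "apply_moves", "arguments": {
  "commands": [
    [0,0,4,0],
    [0,0,8,0],
    [0,0,12,0],
    [0,0,14,0],
    [0,0,15,0],
    [0,0,15,0]
  ]
}}

```text
t: 16.95
tool_pos: [0.4552, -0.0622, 0.1189]
ee_rot: [-0.0, 0.268, 0.963, -0.0]
force: [-2.5, -5.1, -1.0]
width: 0.022
```

```bash
python3 ov.py o11
```

```text
t 16.95 pos [ 0.4552 -0.0622  0.1189] yang 58.89 width 0.022 F [-2.55 -5.07 -0.99] tilt [-0. -0. -1.]
shift mm [ -0.5  -0.4 -21.1] twist 0.003 q [-0.25 -0.19  1.98 -0.    1.34 -1.27]
```

View pics/o11.png

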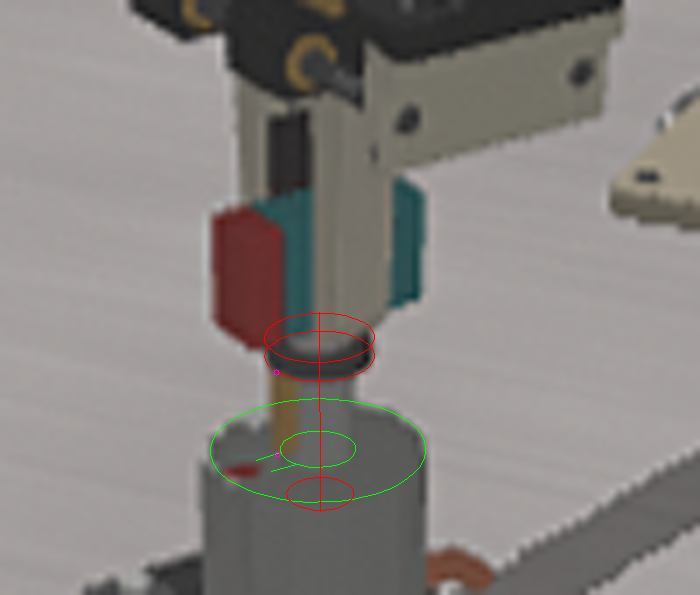

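Emit:
{"name": "apply_moves", "arguments": {
  "commands": [
    [-0.3,-0.6,0,0],
    [-0.3,-0.6,2,0],
    [-0.3,-0.6,4,0],
    [-0.3,-0.6,6,0],
    [-0.3,-0.6,8,0],
    [-0.3,-0.6,9,0],
    [-0.3,-0.6,9,0]
  ]
}}

```text
t: 17.88
tool_pos: [0.4553, -0.0625, 0.1099]
ee_rot: [-0.0, 0.268, 0.963, 0.0]
force: [-0.5, -1.3, -3.3]
width: 0.0214
```

```bash
python3 ov.py o12
```

```text
t 17.88 pos [ 0.4553 -0.0625  0.1099] yang 58.9 width 0.0214 F [-0.47 -1.27 -3.31] tilt [-0.  0. -1.]
shift mm [ -0.3  -0.2 -30.1] twist 0.004 q [-0.25 -0.18  1.99  0.    1.33 -1.28]
```

View pics/o12.png

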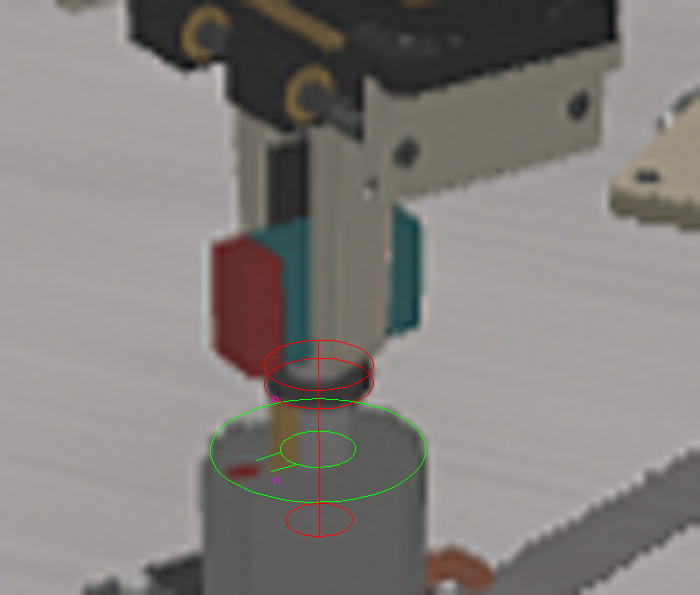

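Tip depth is 30 mm with no push-back, so the key is in the keyway. Pressing on against the plunger.

Emit:
{"name": "apply_moves", "arguments": {
  "commands": [
    [0,0,4,0],
    [0,0,8,0],
    [0,0,11,0],
    [0,0,14,0],
    [0,0,17,0],
    [0,0,19,0],
    [0,0,19,0],
    [0,0,19,0]
  ],
  "newtons": 60
}}

```text
t: 18.92
tool_pos: [0.4555, -0.0626, 0.0917]
ee_rot: [0.0, 0.268, 0.963, 0.0]
force: [-3.5, -1.4, 5.2]
width: 0.0214
```

```bash
python3 ov.py o13
```

```text
t 18.93 pos [ 0.4555 -0.0626  0.0917] yang 58.9 width 0.0214 F [-3.54 -1.43  5.16] tilt [ 0.  0. -1.]
shift mm [ -0.   -0.2 -48.3] twist 0.003 q [-0.25 -0.16  2.01  0.    1.29 -1.28]
```

View pics/o13.png

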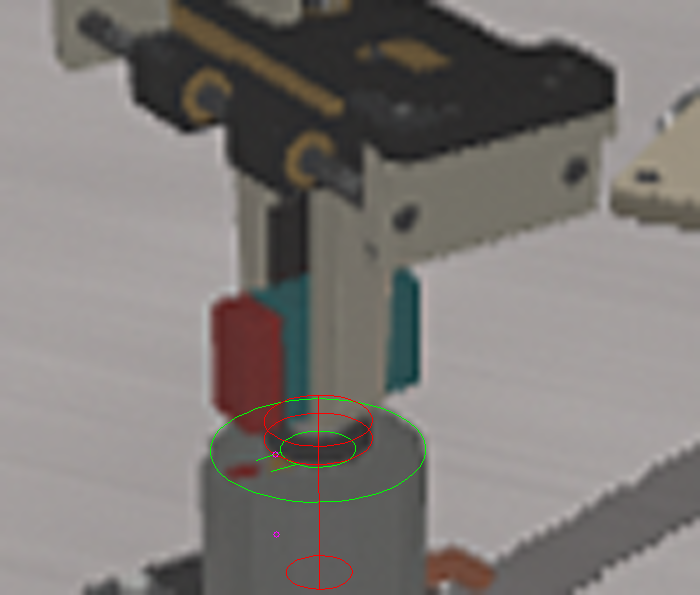

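Emit:
{"name": "apply_moves", "arguments": {
  "commands": [
    [0,0,1.5,0],
    [0,0,3,0],
    [0,0,4,0],
    [0,0,5,0],
    [0,0,5.5,0],
    [0,0,5.5,0],
    [0,0,5.5,0]
  ]
}}

```text
t: 19.85
tool_pos: [0.4557, -0.0627, 0.0879]
ee_rot: [0.0, 0.268, 0.963, -0.0]
force: [-11.9, 0.8, 21.5]
width: 0.0217
```

```bash
python3 ov.py o14
```

```text
t 19.85 pos [ 0.4557 -0.0627  0.0879] yang 58.91 width 0.0217 F [-11.89   0.8   21.5 ] tilt [ 0. -0. -1.]
shift mm [  0.2  -0.2 -52.1] twist 0.004 q [-0.25 -0.15  2.01 -0.    1.28 -1.28]
```

View pics/o14.png

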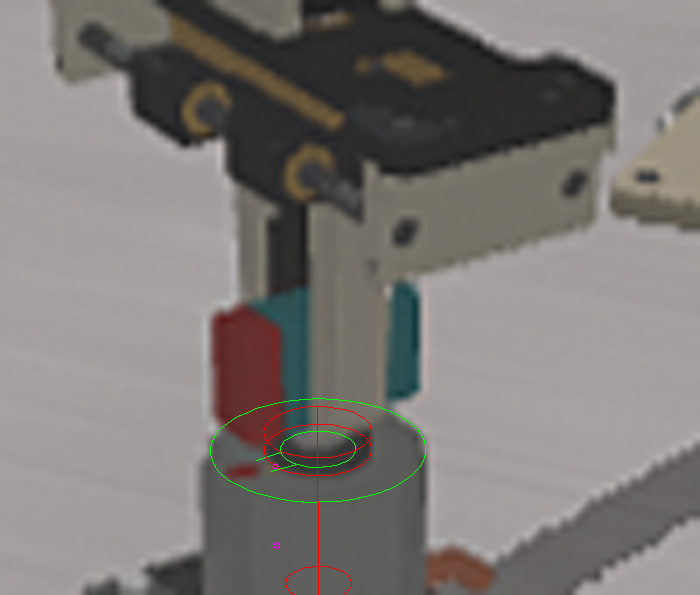

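Emit:
{"name": "apply_moves", "arguments": {
  "commands": [
    [0.3,-0.2,0,0],
    [0.5,-0.3,0,0],
    [0.5,-0.3,0,0],
    [0.5,-0.3,0,0]
  ]
}}

```text
t: 20.4
tool_pos: [0.4556, -0.0627, 0.088]
ee_rot: [0.001, 0.268, 0.963, 0.0]
force: [-9.3, 1.6, 19.1]
width: 0.022
```

```bash
python3 ov.py o15; python3 -c "
from h import *
im=r.grab_frame('top')[:,:,::-1].copy(); cv2.imwrite('pics/top15.png',im)
go([.4554,-.0628,.088],58.7)"
```

```text
t 20.4 pos [ 0.4556 -0.0627  0.088 ] yang 58.91 width 0.022 F [-9.25  1.58 19.05] tilt [ 0.002 -0.    -1.   ]
shift mm [  0.   -0.2 -52. ] twist 0.004 q [-0.25 -0.15  2.01  0.    1.28 -1.28]
t 20.5 pos [ 0.4556 -0.0627  0.088 ] yang 58.91 width 0.0219 F [-8.18  1.05 19.96] tilt [ 0.002 -0.    -1.   ]
shift mm [ 0.1 -0.2 -0. ] twist 0.004 q [-0.25 -0.15  2.01  0.    1.28 -1.28]
```

View pics/o15_raw.png

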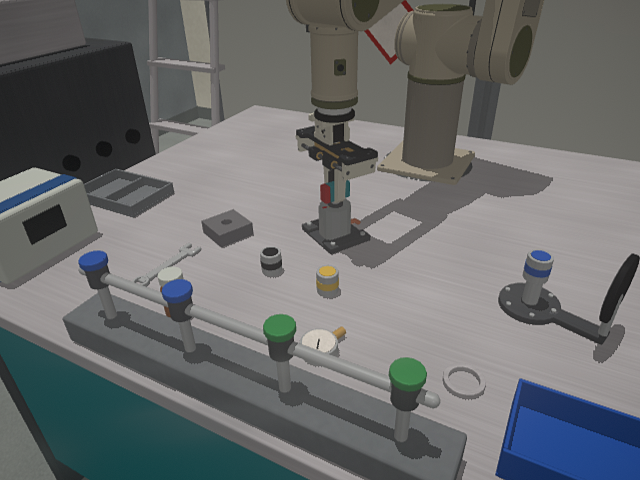

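View pics/top15.png

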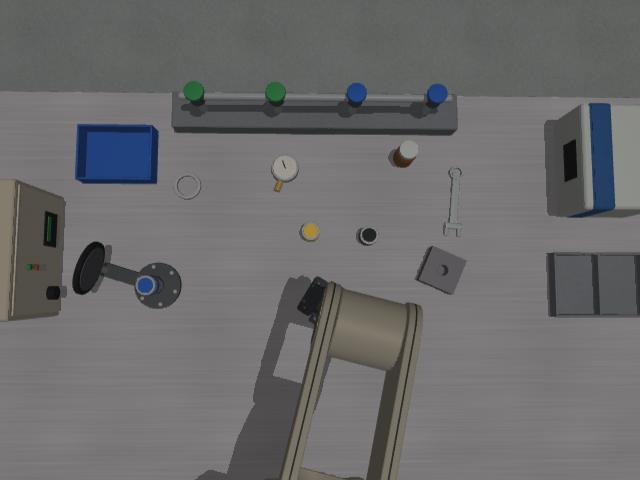

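Final views: the blue canister is upright on the post (scene (539,262), top (146,286)), the bystanders are at their starting pixels, and the shaft is home in the hub with steady readings. Handing in.

```bash
python3 -c "
from station import r
print(r.job_done())"
```

```text
the job is handed in; nothing more can be done
None
```

Both parts of the task are done, and I handed the job in at about t = 20.5 s. No verdict was reported.

- **Canister:** I set the blue canister on the post, felt it land (Fz from −1.4 N to about +5 N), and let go. The top camera put its axis about 1.5 mm from the post's, and it stood upright in both final pictures.
- **Shaft:** I lifted it out by the teal handle. Its key went into the keyway during the descent without a search turn, since it was already aligned to within a degree or two.
- **Fully home:** Tool height puts the tip about 52 mm below the hub face. The outside force was about 20 N upward, so I read it as the collar sitting on the face. The gripper is set to 60 N, and the jaws read 22 mm, the handle's width.
- **Bystanders:** The other canisters and loose things were at their starting pixels in the last pictures.

- **Sideways load:** About 8 N remained on the shaft in the bore, down from 12 N after a small correction. The tool's tilt read about 0.002 rad.
- **Camera disagreement:** The two cameras differed by about 1 pixel (roughly 2 mm). I relied on the top camera and corrected the scene camera using the finger positions.
- **Plunger:** Its travel was not read directly. I inferred it from depth and force.

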